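# Close the specimen mounting press and switch it on

### The job

Close the specimen mounting press: wind its handwheel clockwise (seen from above), more than a full turn, until it comes up against its stop and the ram is fully home on the mould. Then throw the lever of the isolator box right over, away from the robot, to switch the press on. Leave the other things on the bench standing where they are.

Things in the scene. Friction and masses are not known exactly. Their poses are not given: they have to be found in the camera images.
- press: the mounting press, fixed to the bench: white housing 170 x 200 x 50 mm, steel mould 80 mm across on it (top at z = 110 mm), two steel columns, grey crosshead (top at z = 195 mm), and on top a dark steel handwheel lying flat. Origin under the housing's centre; z up; the wheel's axis is its z axis. It stands on either side of the bench, turned up to 0.5 rad
- handwheel (a joint): angle of the handwheel, rad: grows as the wheel turns clockwise seen from above, 0 = fully open, 8.2 = end stop, ram home on the mould. Starts between 0 and 1.7. One turn lowers the ram 20 mm. Stiff: about 0.2 N m (3 N at the handle) of friction, stays where it is left. At angle 0 the handle lies on the press's -x side
- wheel_centre (a point): point on the handwheel's axis at the height of wheel_handle (z = 252 mm). The rim (75 mm radius to the middle of its 16 mm bar) has its top at z = 223 mm, the hub (40 mm across) at z = 224 mm; the screw, 18 mm across, stands out of the hub up to z = 265 mm when open, 239 mm when closed
- wheel_handle (a point): on the axis of the handwheel's upright black handle, 75 mm from the wheel's axis. The handle is a sleeve 22 mm across that spins freely about its own upright axis, from z = 224 to z = 284 mm, so it can be pinched from above and led round without turning the gripper; the point lies 28 mm above the sleeve's foot
- isolator_box: the isolator, a grey steel box 120 x 85 x 65 mm fixed to the bench on the other side of the bench from the press, with a lever between two steel cheeks (50 mm long, 44 mm over both, top at z = 99 mm) on its top. Origin under its centre; the lever swings in the box's x-z plane about an axis along its y at z = 85 mm over the origin; +x points away from the robot (turned up to 0.5 rad)
- isolator (a joint): angle of the isolator's lever, rad: 0 = off, leaning 0.7 rad from upright to the box's -x (towards the robot); 1.4 = on, leaning 0.7 rad to the box's +x. It goes over centre: past upright (0.7) its own weight drops it to the end; light, under 1 N to push
- lever_tip (a point): centre of the black ball (26 mm across) at the end of the isolator's lever (steel rod 12 mm thick), 90 mm from its pivot
- resin_jar: closed jar of resin, 68 mm across, 100 mm tall, beside the press; origin under its centre; loose, to be left alone
- mount_a: finished black specimen mount, a disc 30 mm across and 20 mm tall, beside the press; origin under its centre; loose, to be left alone
- steel_blank: plain steel cylinder 28 mm across and 30 mm tall, beside the press; origin under its centre; loose, to be left alone
- spanner: steel spanner 170 mm long lying on the bench between press and isolator; origin under its middle; loose, to be left alone
- spray_bottle: closed green bottle 48 mm across, 120 mm tall, near the isolator; origin under its centre; loose, to be left alone
- brush: small brush 150 mm long lying near the isolator; origin under its middle; loose, to be left alone
- tray: shallow open aluminium tray 110 x 75 x 30 mm at the back between press and isolator; origin under its centre; loose, to be left alone

How it is judged:
By the outcome, as a careful person would: the job done as asked, in the order asked, and still so for the second after the job is handed in, with the robot touching nothing.
It also fails if it takes over 70 s, if anything falls off the work surface, if the arm or the gripper's body presses on something with over 40 N, if the wrist force passes 120 N, or if a joint passes its speed limit or range.

### The arm

A 6-joint arm with a two-finger parallel gripper is mounted at the origin on the work surface. World frame = base frame: x ahead of the robot, y to its left, z up, the work surface at z = 0. Lengths are in m, angles in rad, forces in N, time in s.
With the tool pointing down it reaches from about 0.325 to 0.925 m from the base axis. Payload 3.1 kg.
Tool frame: the origin (TCP) lies at the centre of the arm's flange, where the gripper is bolted on; the fingertips stand 173 mm ahead of it and the grasp point (between the pads) lies 155 mm ahead of it; z points along the fingers, y is the line along which they close (so a half turn about z gives the same grasp; the last joint's range is limited). The gripper opens to 85 mm and grips with 20 to 120 N. Pads are 22 mm wide; open, the fingers measure 114 mm over their backs; the gripper's body (76 mm by 85 mm) begins 54 mm behind the grasp point. The pads swing forward as they close: fully open they stand 13 mm farther back than shut.
Start: joints at [1.186, 0.217, 1.613, -0, 1.311, -0.112], TCP at [0.168, 0.602, 0.405] pointing down, gripper open.
Joint ranges: [-2.75, 2.75], [-0.78, 2.1], [0.31, 2.55], [-1.13, 4.27], [0.13, 2.63], [-2.58, 2.58]. Speed limits (rad/s): [2.79, 2.79, 3.14, 3.14, 3.14, 3.14].

### API

Orientations are given as a rotation vector (axis times angle).
In Python, from station import r gives the robot as it stands.
- The arm moves only by the tool move_arm, never from a script. Its argument "series" is text: rows parted by semicolons, each of 5 numbers parted by spaces: the shift along the tool's x, y, z in cm, then the turn about the tool's z in degrees, then the opening, from -1 (shut) to 1 (fully open). A call has 1 to 10 rows; each row shifts and turns the commanded pose from where the row before left it, along the tool's axes as they then stand; what a row does not reach is not made up. A row lasts 1/12 s, in which the tool goes at most 41.7 mm and 7.16 degrees, less where a joint would pass 70% of its speed; a pose out of reach is approached as far as the arm can. A call is refused whole if a number of a shift passes 4.17 or a number of a turn 7.16, either way. A call with a gripper value outside its range is refused whole. The fingers move at their own pace and stop on an object; the grip force is fixed at half the most. Time passes only in rows, so rows that do not move let the fingers close. It gives the time, the measured TCP pose, the force, the opening and the grip force at its end, in the units of the state.
- r.observe(): the state, without advancing time (a new reading comes with each control period).
- r.read_camera(name): name is "side" or "top"; returns a dict with "pixels" (400x640x3 uint8, red, green, blue), "fx", "fy", "cx", "cy" (pixels), "k1" (the pictures are not rectified: a ray, as slopes to the right and down, at radius r is drawn at 1 + k1 r^2 times it, then the intrinsics apply), "rvec" (rotation vector, rad) and "tvec" (3), from world to camera coordinates, as OpenCV has them. Camera axes: x right, y down, z forward; pixel columns grow to the right and rows downward; lengths in m; the calibration is good to about 2 mm. A picture is of the moment at which its call begins. There is no depth.
- r.finish_job(): hands the job in; it is judged then, once.
The state is a dict: "time": time; "q": joint angles; "qvel": joint speeds; "tau": joint torques, N m; "eef_pos": TCP position; "orientation": TCP orientation; "ft_force": force on the tool from outside, world axes, zero at the start; "torque": the same for the moment, N m; "opening": opening from 0.0 (shut) to 1.0 (fully open); "finger_force": force on a finger pad.
Only numpy, scipy, OpenCV 4.12 (cv2) and the standard library are available. Lean on these libraries where they do the work, as an engineer would, in place of code of your own. Each camera call takes 0.05 s, during which the arm holds its last target. There are 200 camera calls.

## Working session

There is one attempt and no reset: what is moved stays moved. The work goes in short steps, Python scripts to look and compute and a tool call to move; the robot and the scene stay as the last step left them, time stands still between calls to the robot, and variables do not carry over. Pictures are saved under pics/ and viewed, at most 10 in all, crops included, and the job is handed in when it is done.

Besides the shell and the picture viewer there is one more tool, called after "Call:" by a JSON object that holds its "op" and its "data". move_arm: Moves the arm, as the interface text tells. Its arguments: {"type":"object","properties":{"series":{"type":"string"}},"required":["series"]}

```bash
mkdir -p pics
cat > h.py <<'E'
import numpy as np, cv2
from station import r
def cam(n):
    c=r.read_camera(n); c['K']=np.array([[c['fx'],0,c['cx']],[0,c['fy'],c['cy']],[0,0,1.]]); c['R']=cv2.Rodrigues(np.array(c['rvec'],float))[0]; c['t']=np.array(c['tvec'],float); c['C']=-c['R'].T@c['t']; return c
def ray(c,uv):
    d=np.array([(uv[0]-c['cx'])/c['fx'],(uv[1]-c['cy'])/c['fy']]); p=d.copy()
    for _ in range(20): p=d/(1+c['k1']*(p@p))
    v=c['R'].T@np.array([p[0],p[1],1.]); return v/np.linalg.norm(v)
def onz(c,uv,z):
    v=ray(c,uv); return c['C']+v*(z-c['C'][2])/v[2]
def tri(c1,u1,c2,u2):
    a,b=ray(c1,u1),ray(c2,u2); A=np.stack([a,-b],1); s=np.linalg.lstsq(A,c2['C']-c1['C'],rcond=None)[0]
    p,q=c1['C']+a*s[0],c2['C']+b*s[1]; return (p+q)/2,np.linalg.norm(p-q)
def proj(c,P):
    x=c['R']@np.array(P)+c['t']; p=x[:2]/x[2]; p=p*(1+c['k1']*(p@p)); return np.array([p[0]*c['fx']+c['cx'],p[1]*c['fy']+c['cy']])
def save(c,n): cv2.imwrite('pics/'+n,cv2.cvtColor(c['pixels'],cv2.COLOR_RGB2BGR))
E
python3 - <<'E'
from h import *
for n in('top','side'):
    c=cam(n); save(c,n+'1.png'); print(n,c['C'],c['fx'],c['k1'],c['R'])
print(r.observe())
E
```

```text
top [ 0.35283489 -0.04540862  1.15131275] 433.84578380862837 -0.10705675162367256 [[ 0.06662858 -0.99776162 -0.00568982]
 [-0.97678312 -0.06406191 -0.20442802]
 [ 0.20360593  0.01917847 -0.97886506]]
side [-0.01175247 -0.59129469  0.77139575] 419.11891744653997 -0.04392054314351239 [[ 0.68499995 -0.72835839 -0.0164051 ]
 [-0.4559774  -0.41105403 -0.78937899]
 [ 0.56820743  0.54820493 -0.61368695]]
{'time': 0.1, 'q': array([ 1.18581347e+00,  2.17736871e-01,  1.61481172e+00, -1.06662376e-05,
        1.31131968e+00, -1.12183535e-01]), 'qvel': array([ 5.43268784e-04, -1.35048988e-03, -3.72817170e-03,  1.02235299e-03,
       -1.02454014e-03, -9.68562653e-05]), 'tau': array([-2.09844875e-03, -3.98072755e+01, -3.04970777e+01, -2.94181173e-04,
        4.24814367e-03, -2.16627262e-05]), 'eef_pos': array([0.16822382, 0.60155337, 0.40344247]), 'orientation': array([-0.42710537, -3.11186739,  0.00346803]), 'ft_force': array([-0.34767934, -0.38893981,  0.18959775]), 'torque': array([-0.00068427, -0.02681913,  0.00719333]), 'finger_force': 0.0, 'opening': 0.9982154656094905}
```

View pics/top1.png

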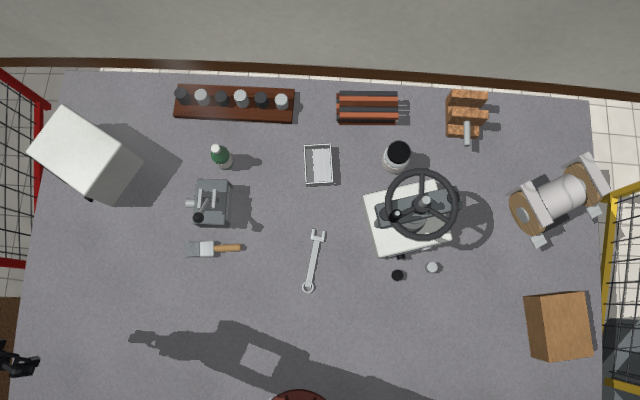

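View pics/side1.png

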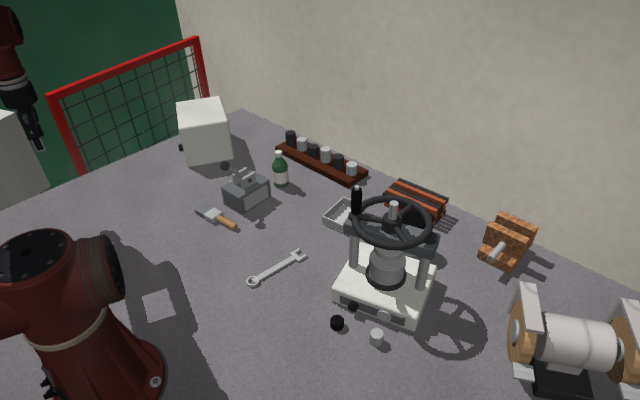

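The top view shows the wheel at about (422,204) with its handle near (395,215), and the isolator ball at (198,217). In the side view the handle is at (356,200) and the ball is near (225,165). I'll enlarge these areas.

Run:
```python
from h import *
t=cv2.imread('pics/top1.png'); s=cv2.imread('pics/side1.png')
f=lambda im,x,y:cv2.resize(im[y:y+75,x:x+100],(400,300),interpolation=cv2.INTER_CUBIC)
f2=lambda im,x,y:cv2.resize(im[y:y+100,x:x+133],(400,300),interpolation=cv2.INTER_CUBIC)
cv2.imwrite('pics/m1.png',np.vstack([np.hstack([f2(t,355,155),f2(s,325,170)]),np.hstack([f(t,170,170),f(s,190,140)])]))
```

```text
(no output)
```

View pics/m1.png

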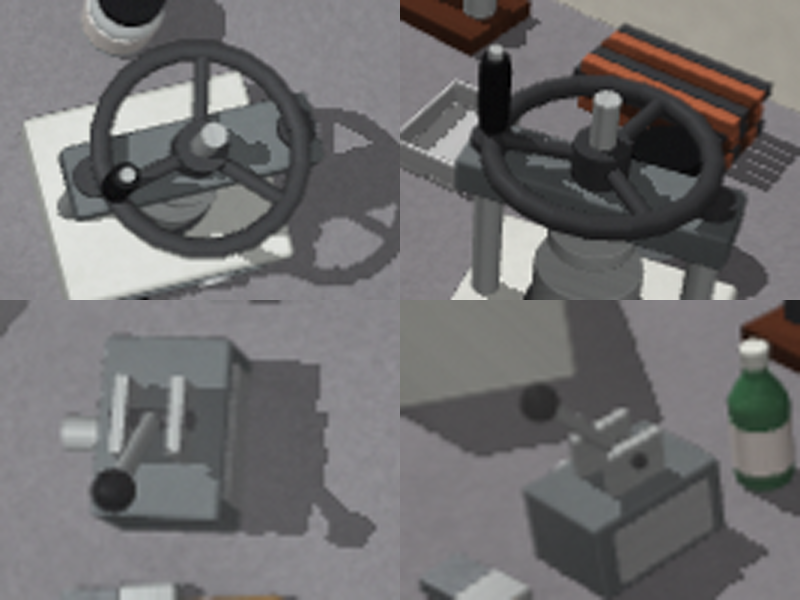

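The crops show these pixel positions:

| Feature | Top view | Side view |
|---|---|---|
| Handle tip | (397.7,213.3) | (356.6,187) |
| Handle foot | (394,217) | – |
| Rim centre | (421.8,204.6) | – |
| Screw tip | (425.6,200.7) | (393.8,202) |
| Lever ball | (198.2,217.5) | (225,166) |

I'll triangulate and refine these.

```bash
cat >> h.py <<'E'
np.set_printoptions(precision=4,suppress=True)
E
python3 - <<'E'
from h import *
t=cam('top'); s=cam('side')
print('ball',tri(t,(198.2,217.5),s,(225,166)))
print('handletop',tri(t,(397.7,213.3),s,(356.6,187.3)), onz(t,(397.7,213.3),.284))
print('screwtop',tri(t,(425.8,200.4),s,(393.8,202.5)))
# rim: dark pixels, outer contour cast on z=.215
g=cv2.cvtColor(t['pixels'],cv2.COLOR_RGB2GRAY)
for th in(45,60,75):
    m=(g<th).astype(np.uint8); n,l,st,ce=cv2.connectedComponentsWithStats(m)
    ys,xs=np.where(l==l[236:242,421].max())
    P=np.array([onz(t,(x,y),.215)[:2] for x,y in zip(xs,ys)]) if len(xs)<9000 else None
    if P is not None: print(th,st[l[236:242,421].max()],cv2.minEnclosingCircle(P.astype(np.float32)))
# rim centre by edges along scanlines
for uv in [(421.8,204.6),]: print(onz(t,uv,.215))
for uv in [(355+90/3.0075,155+149/3.),(355+311/3.0075,155+149/3.),(355+200/3.,155+40/3.),(355+200/3.,155+258/3.)]: print(onz(t,uv,.215))
# housing top corners z=.05
for uv in [(355+25/3.,155+120/3.),(355+240/3.,155+70/3.)]: print('housing back corner',onz(t,uv,.05))
# box top corners z=.065
for uv in [(105,338),(228,338),(218,520),(100,515)]: print('box',onz(t,(170+uv[0]/4,170+(uv[1]-300)/4),.065))
# cheeks z=.099 rows
for uv in [(122,375),(117,450),(178,377),(173,450)]: print('cheek',onz(t,(170+uv[0]/4,170+(uv[1]-300)/4),.099))
E
```

```text
ball (array([0.5027, 0.2643, 0.1523]), np.float64(0.0006739352213849281))
handletop (array([ 0.5171, -0.1814,  0.2887]), np.float64(0.0021401156027519223)) [ 0.5188 -0.1829  0.284 ]
screwtop (array([ 0.5545, -0.245 ,  0.262 ]), np.float64(0.00022910235315189183))
75 [ 379  168   83   72 2173] ((0.5471044182777405, -0.24058441817760468), 0.09724970906972885)
[ 0.555  -0.2467  0.215 ]
[ 0.5495 -0.165   0.215 ]
[ 0.5602 -0.3289  0.215 ]
[ 0.6383 -0.2449  0.215 ]
[ 0.4741 -0.2482  0.215 ]
housing back corner [ 0.6061 -0.1289  0.05  ]
housing back corner [ 0.6636 -0.3161  0.05  ]
box [0.6158 0.3091 0.065 ]
box [0.6209 0.2277 0.065 ]
box [0.5014 0.2208 0.065 ]
box [0.4994 0.2975 0.065 ]
cheek [0.5843 0.284  0.099 ]
cheek [0.5363 0.2811 0.099 ]
cheek [0.5853 0.248  0.099 ]
cheek [0.5387 0.2457 0.099 ]
```

Call:
{"op": "move_arm", "data": {"series": "0 0 -1.4 6.3 1;0 0 -1.4 6.3 1;0 0 -1.4 6.3 1;0 0 -1.4 6.3 1;0 0 -1.4 6.3 1;0 0 -1.4 6.3 1;0 0 -1.4 6.3 1;0 0 0 0 1"}}

```text
time: 0.87
eef_pos: [0.1685, 0.6023, 0.5064]
orientation: [-1.566, -2.722, -0.009]
ft_force: [-0.6, -0.2, -0.1]
opening: 0.996
finger_force: 0.0
```

```bash
cat >> h.py <<'E'
def totool(P,o=None):
    o=o or r.observe(); R=cv2.Rodrigues(np.array(o['orientation']))[0]; return R.T@(np.array(P)-o['eef_pos'])*100
E
python3 - <<'E'
from h import *
o=r.observe(); print(o['eef_pos'],o['q'],cv2.Rodrigues(o['orientation'])[0],totool([.518,-.182,.5]))
E
```

```text
[0.1685 0.6023 0.5064] [ 1.1858  0.1541  1.497  -0.      1.4843  0.6593] [[-0.5026  0.8645  0.0023]
 [ 0.8645  0.5025  0.0056]
 [ 0.0037  0.0048 -1.    ]] [-85.3744  -9.2071   0.2818]
```

Call:
{"op": "move_arm", "data": {"series": "-2.8 -0.3 0 0 1;-2.8 -0.3 0 0 1;-2.8 -0.3 0 0 1;-2.8 -0.3 0 0 1;-2.8 -0.3 0 0 1;-2.8 -0.3 0 0 1;-2.8 -0.3 0 0 1;-2.8 -0.3 0 0 1;-2.8 -0.3 0 0 1;-2.8 -0.3 0 0 1"}}

```text
time: 1.7
eef_pos: [0.2837, 0.3436, 0.5016]
orientation: [-1.559, -2.727, 0.002]
ft_force: [0.4, 0.1, -0.6]
opening: 1.004
finger_force: 0.0
```

Call:
{"op": "move_arm", "data": {"series": "-2.8 -0.3 0 0 1;-2.8 -0.3 0 0 1;-2.8 -0.3 0 0 1;-2.8 -0.3 0 0 1;-2.8 -0.3 0 0 1;-2.8 -0.3 0 0 1;-2.8 -0.3 0 0 1;-2.8 -0.3 0 0 1;-2.8 -0.3 0 0 1;-2.8 -0.3 0 0 1"}}

```text
time: 2.53
eef_pos: [0.3989, 0.0866, 0.5017]
orientation: [-1.56, -2.726, 0.001]
ft_force: [-0.3, 1.0, 0.2]
opening: 0.999
finger_force: 0.0
```

Call:
{"op": "move_arm", "data": {"series": "-2.8 -0.3 0 0 1;-2.8 -0.3 0 0 1;-2.8 -0.3 0 0 1;-2.8 -0.3 0 0 1;-2.8 -0.3 0 0 1;-2.8 -0.3 0 0 1;-2.8 -0.3 0 0 1;-2.8 -0.3 0 0 1;-2.8 -0.3 0 0 1;0 0 0 0 1"}}

```text
time: 3.37
eef_pos: [0.5036, -0.1469, 0.5011]
orientation: [-1.566, -2.724, 0.003]
ft_force: [-0.3, 0.3, 0.8]
opening: 1.001
finger_force: 0.0
```

Run:
```python
from h import *
o=r.observe(); print(o['eef_pos'],o['q'],cv2.Rodrigues(o['orientation'])[0],totool([.518,-.182,.413]))
```

```text
[ 0.5036 -0.1469  0.5011] [-0.4172 -0.064   1.733  -0.0021  1.4729 -0.9444] [[-0.5033  0.8641 -0.0011]
 [ 0.8641  0.5033 -0.0018]
 [-0.001  -0.0018 -1.    ]] [-3.7494 -0.5009  8.8147]
```

Call:
{"op": "move_arm", "data": {"series": "-1.9 -0.25 0 0 1;-1.85 -0.25 0 0 1;0 0 2 0 1;0 0 2 0 1;0 0 2 0 1;0 0 1.5 0 1;0 0 1.2 0 1;0 0 0 0 1;0 0 0 0 1"}}

```text
time: 4.12
eef_pos: [0.5168, -0.1777, 0.4148]
orientation: [-1.562, -2.724, -0.0]
ft_force: [0.4, -0.4, -0.1]
opening: 1.004
finger_force: 0.0
```

Run:
```python
from h import *
t=cam('top');s=cam('side')
f2=lambda im,x,y:cv2.resize(im['pixels'][y:y+150,x:x+133,::-1],(400,450),interpolation=cv2.INTER_CUBIC)
cv2.imwrite('pics/m2.png',np.hstack([f2(t,345,120),f2(s,305,130)]))
```

```text
(no output)
```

View pics/m2.png

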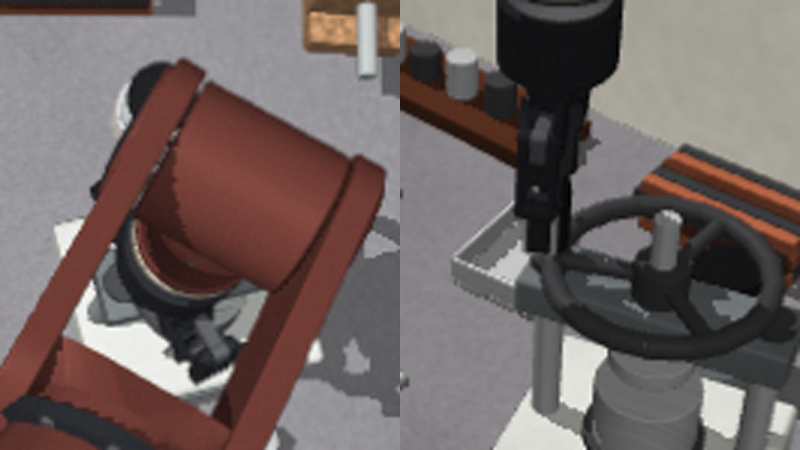

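The side crop shows both fingers straddling the handle at about (357,200), clear of the rim. I'll correct by 4 mm and pinch it.

Call:
{"op": "move_arm", "data": {"series": "-0.4 0.1 0 0 1;0 0 0 0 0;0 0 0 0 -1;0 0 0 0 -1;0 0 0 0 -1;0 0 0 0 -1;0 0 0 0 -1;0 0 0 0 -1;0 0 0 0 -1;0 0 0 0 -1"}}

```text
time: 5.05
eef_pos: [0.5199, -0.1811, 0.416]
orientation: [-1.564, -2.724, 0.0]
ft_force: [-1.5, -0.0, 3.3]
opening: 0.236
finger_force: 59.1
```

Run:
```python
from h import *
o=r.observe(); R=cv2.Rodrigues(o['orientation'])[0]
C=np.array([.555,-.246]); p=np.array([.5195,-.1811]); d=p-C; a0=np.arctan2(d[1],d[0]); print(a0,np.hypot(*d))
prev=np.zeros(2)
for k in range(1,37):
    a=a0-.2*k; P=C+.075*np.array([np.cos(a),np.sin(a)])-(C+.075*np.array([np.cos(a0),np.sin(a0)]))
    T=np.round((R.T@np.r_[P,0])[:2]*100,1); print(k,T-prev, R[:2,:2]@T/100+p if k%8==0 else ''); prev=T
```

```text
2.071329799455279 0.07397472541348163
1 [-0.2  1.5] 
2 [-0.5  1.4] 
3 [-0.7  1.3] 
4 [-1.   1.1] 
5 [-1.2  0.9] 
6 [-1.4  0.7] 
7 [-1.4  0.3] 
8 [-1.5  0.1] [ 0.6224 -0.2125]
9 [-1.5 -0.3] 
10 [-1.4 -0.5] 
11 [-1.3 -0.8] 
12 [-1.1 -1. ] 
13 [-0.8 -1.2] 
14 [-0.6 -1.4] 
15 [-0.3 -1.5] 
16 [-0.1 -1.5] [ 0.5873 -0.3152]
17 [ 0.3 -1.4] 
18 [ 0.6 -1.4] 
19 [ 0.8 -1.3] 
20 [ 1.1 -1. ] 
21 [ 1.2 -0.8] 
22 [ 1.4 -0.6] 
23 [ 1.5 -0.3] 
24 [1.5 0. ] [ 0.4863 -0.2769]
25 [1.4 0.4] 
26 [1.4 0.6] 
27 [1.2 0.8] 
28 [1.  1.1] 
29 [0.8 1.3] 
30 [0.6 1.4] 
31 [0.2 1.5] 
32 [-0.1  1.5] [ 0.5278 -0.1774]
33 [-0.3  1.4] 
34 [-0.7  1.4] 
35 [-0.9  1.2] 
36 [-1.1  1. ]
```

Call:
{"op": "move_arm", "data": {"series": "-0.2 1.5 0 0 -1;-0.5 1.4 0 0 -1;-0.7 1.3 0 0 -1;-1 1.1 0 0 -1;-1.2 0.9 0 0 -1;0 0 0 0 -1"}}

```text
time: 5.55
eef_pos: [0.5936, -0.1814, 0.4161]
orientation: [1.562, 2.721, 0.002]
ft_force: [3.4, -0.1, 1.3]
opening: 0.236
finger_force: 60.1
```

Run:
```python
from h import *
o=r.observe(); print(o['eef_pos'],o['ft_force'],np.arctan2(o['eef_pos'][1]+.246,o['eef_pos'][0]-.555),np.hypot(o['eef_pos'][1]+.246,o['eef_pos'][0]-.555))
```

```text
[ 0.5936 -0.1814  0.4161] [ 3.4441 -0.1229  1.3215] 1.0316932835633532 0.0752581924768276
```

Forces are low and the radius holds, so I'll continue.

Call:
{"op": "move_arm", "data": {"series": "-1.4 0.7 0 0 -1;-1.4 0.3 0 0 -1;-1.5 0.1 0 0 -1;-1.5 -0.3 0 0 -1;-1.4 -0.5 0 0 -1;-1.3 -0.8 0 0 -1;-1.1 -1 0 0 -1;0 0 0 0 -1"}}

```text
time: 6.22
eef_pos: [0.6262, -0.2745, 0.4161]
orientation: [1.567, 2.721, -0.005]
ft_force: [-1.6, -2.3, 3.2]
opening: 0.243
finger_force: 60.3
```

Call:
{"op": "move_arm", "data": {"series": "-0.8 -1.2 0 0 -1;-0.6 -1.4 0 0 -1;-0.3 -1.5 0 0 -1;-0.1 -1.5 0 0 -1;0.3 -1.4 0 0 -1;0.6 -1.4 0 0 -1;0.8 -1.3 0 0 -1;1.1 -1 0 0 -1;0 0 0 0 -1"}}

```text
time: 6.97
eef_pos: [0.5271, -0.3158, 0.4161]
orientation: [-1.564, -2.721, -0.002]
ft_force: [-0.7, 5.3, 5.3]
opening: 0.238
finger_force: 60.5
```

Call:
{"op": "move_arm", "data": {"series": "1.2 -0.8 0 0 -1;1.4 -0.6 0 0 -1;1.5 -0.3 0 0 -1;1.5 0 0 0 -1;1.4 0.4 0 0 -1;1.4 0.6 0 0 -1;1.2 0.8 0 0 -1;0 0 0 0 -1"}}

```text
time: 7.63
eef_pos: [0.4821, -0.2323, 0.4161]
orientation: [1.561, 2.72, 0.002]
ft_force: [6.0, 0.9, 0.7]
opening: 0.242
finger_force: 60.2
```

Call:
{"op": "move_arm", "data": {"series": "1 1.1 0 0 -1;0.8 1.3 0 0 -1;0.6 1.4 0 0 -1;0.2 1.5 0 0 -1;-0.1 1.5 0 0 -1;0 0 0 0 -1"}}

```text
time: 8.13
eef_pos: [0.5287, -0.177, 0.416]
orientation: [1.563, 2.724, 0.001]
ft_force: [1.9, 3.4, 4.4]
opening: 0.24
finger_force: 60.7
```

Call:
{"op": "move_arm", "data": {"series": "-0.3 1.4 0 0 -1;-0.4 0.8 0 0 -1;0 0 0 0 -1"}}

```text
time: 8.38
eef_pos: [0.5509, -0.1721, 0.416]
orientation: [-1.564, -2.724, -0.003]
ft_force: [1.2, 4.6, 5.1]
opening: 0.238
finger_force: 60.8
```

Call:
{"op": "move_arm", "data": {"series": "-0.3 0.6 0 0 -1;0 0 0 0 -1;0 0 0 0 -1"}}

```text
time: 8.63
eef_pos: [0.557, -0.1718, 0.416]
orientation: [-1.564, -2.724, -0.002]
ft_force: [0.4, 4.0, 4.8]
opening: 0.24
finger_force: 60.8
```

Call:
{"op": "move_arm", "data": {"series": "-0.25 0.4 0 0 -1;0 0 0 0 -1;0 0 0 0 -1"}}

```text
time: 8.88
eef_pos: [0.561, -0.172, 0.416]
orientation: [-1.563, -2.721, -0.0]
ft_force: [-2.7, 5.1, 6.5]
opening: 0.24
finger_force: 61.0
```

Call:
{"op": "move_arm", "data": {"series": "-0.2 0.3 0 0 -1;0 0 0 0 -1;0 0 0 0 -1"}}

```text
time: 9.13
eef_pos: [0.5628, -0.1721, 0.4159]
orientation: [-1.559, -2.714, 0.005]
ft_force: [-11.4, 4.8, 12.2]
opening: 0.241
finger_force: 61.6
```

Call:
{"op": "move_arm", "data": {"series": "-0.2 0.3 0 0 -1;0 0 0 0 -1;0 0 0 0 -1"}}

```text
time: 9.38
eef_pos: [0.5645, -0.1723, 0.4158]
orientation: [-1.555, -2.707, 0.01]
ft_force: [-21.0, 5.3, 16.9]
opening: 0.236
finger_force: 62.4
```

Call:
{"op": "move_arm", "data": {"series": "-0.2 0.3 0 0 -1;0 0 0 0 -1;0 0 0 0 -1"}}

```text
time: 9.63
eef_pos: [0.5662, -0.1724, 0.4158]
orientation: [-1.55, -2.7, 0.016]
ft_force: [-30.8, 7.7, 21.6]
opening: 0.239
finger_force: 63.4
```

Call:
{"op": "move_arm", "data": {"series": "0.5 -0.8 0 0 -1;0 0 0 0 -1;0 0 0 0 -1"}}

```text
time: 9.88
eef_pos: [0.5614, -0.1721, 0.416]
orientation: [-1.562, -2.719, -0.0]
ft_force: [-4.5, 5.3, 7.9]
opening: 0.242
finger_force: 61.1
```

Call:
{"op": "move_arm", "data": {"series": "0 0 0 0 0.9;0 0 0 0 0.9;0 0 0 0 0.9;0 0 0 0 0.9;0 0 0 0 0.9;0 0 0 0 0.9"}}

```text
time: 10.38
eef_pos: [0.5636, -0.1727, 0.4153]
orientation: [-1.564, -2.724, 0.001]
ft_force: [-1.1, 0.0, 0.3]
opening: 0.946
finger_force: 0.0
```

Call:
{"op": "move_arm", "data": {"series": "0 0 -2 0 1;0 0 -2 0 1;0 0 -2 0 1;0 0 -2 0 1;0 0 -1 0 1;0 0 0 0 1"}}

```text
time: 10.88
eef_pos: [0.5641, -0.1727, 0.5092]
orientation: [1.561, 2.719, 0.001]
ft_force: [-0.6, -0.4, 0.3]
opening: 1.0
finger_force: 0.0
```

Run:
```python
from h import *
t=cam('top');s=cam('side')
f=lambda im,x,y:cv2.resize(im['pixels'][y:y+150,x:x+133,::-1],(400,450),interpolation=cv2.INTER_CUBIC)
cv2.imwrite('pics/m3.png',np.hstack([f(t,345,120),f(s,305,130)]))
print(r.observe()['q'])
```

```text
[-0.4159  0.0776  1.5829 -0.0001  1.4811 -0.9443]
```

View pics/m3.png

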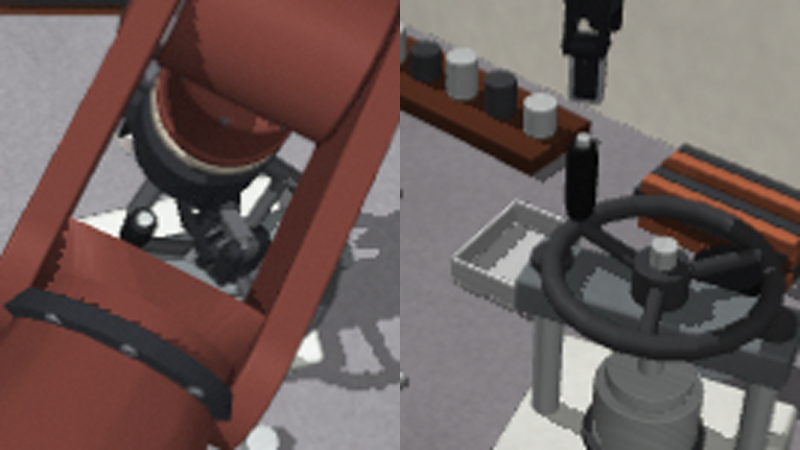

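The crops show the wheel wound up with its handle on the +y side, near (365,190) in the side view. The screw tip has dropped to (393,213), so the press is at its stop, and the gripper is clear. The lever is next.

Call:
{"op": "move_arm", "data": {"series": "0 0 0 -7.1 -1;0 0 0 -7.1 -1;0 0 0 -7.1 -1;0 0 0 -7.1 -1;0 0 0 -7.1 -1;0 0 0 -7.1 -1;0 0 0 -7.1 -1;0 0 0 -7.1 -1;0 0 0 -7.1 -1;0 0 0 0 -1"}}

```text
time: 11.82
eef_pos: [0.5633, -0.1723, 0.503]
orientation: [0.117, -3.136, -0.003]
ft_force: [-0.2, -0.5, -0.0]
opening: 0.001
finger_force: 0.0
```

Run:
```python
from h import *
o=r.observe(); print(o['q'],cv2.Rodrigues(o['orientation'])[0],totool([.455,.261,.308]))
```

```text
[-0.416   0.0792  1.5854 -0.0001  1.4812 -2.0616] [[-0.9972 -0.0748 -0.0039]
 [-0.0748  0.9972  0.0016]
 [ 0.0037  0.0019 -1.    ]] [ 7.488  43.9854 19.6149]
```

Call:
{"op": "move_arm", "data": {"series": "0.5 2.9 0 0 -1;0.5 2.9 0 0 -1;0.5 2.9 0 0 -1;0.5 2.9 0 0 -1;0.5 2.9 0 0 -1;0.5 2.9 0 0 -1;0.5 2.9 0 0 -1;0.5 2.9 0 0 -1;0.5 2.9 0 0 -1;0.5 2.9 0 0 -1"}}

```text
time: 12.65
eef_pos: [0.4918, 0.1144, 0.5041]
orientation: [0.108, -3.137, 0.0]
ft_force: [0.1, -0.3, -0.0]
opening: -0.001
finger_force: 0.0
```

Call:
{"op": "move_arm", "data": {"series": "0.5 2.9 0 0 -1;0.5 2.9 0 0 -1;0.5 2.9 0 0 -1;0.5 2.9 0 0 -1;0.5 2.9 0 0 -1;0 0 0 0 -1;0 0 0 0 -1"}}

```text
time: 13.23
eef_pos: [0.4565, 0.2571, 0.5041]
orientation: [0.115, -3.137, 0.002]
ft_force: [0.0, 1.0, -0.8]
opening: 0.001
finger_force: 0.0
```

Run:
```python
from h import *
o=r.observe(); print(o['q'],o['eef_pos'],totool([.455,.261,.308]))
```

```text
[ 0.379  -0.0663  1.7296 -0.0004  1.4809 -1.2651] [0.4565 0.2571 0.5041] [ 0.0684  0.4256 19.6121]
```

Call:
{"op": "move_arm", "data": {"series": "0 0.4 2.8 0 -1;0 0 2.8 0 -1;0 0 2.8 0 -1;0 0 2.8 0 -1;0 0 2.8 0 -1;0 0 2.8 0 -1;0 0 2.8 0 -1;0 0 0 0 -1"}}

```text
time: 13.9
eef_pos: [0.4541, 0.2574, 0.3026]
orientation: [0.109, -3.127, 0.008]
ft_force: [-1.3, -0.0, -1.1]
opening: -0.001
finger_force: 0.0
```

Run:
```python
from h import *
t=cam('top');s=cam('side')
f=lambda im,x,y:cv2.resize(im['pixels'][y:y+150,x:x+133,::-1],(400,450),interpolation=cv2.INTER_CUBIC)
cv2.imwrite('pics/m4.png',np.hstack([f(t,150,130),f(s,180,90)]))
```

```text
(no output)
```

View pics/m4.png

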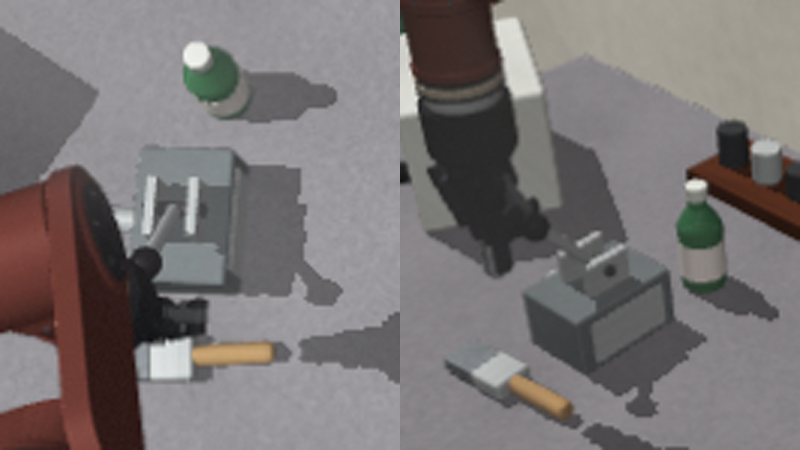

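The fingertips stand just behind the ball, about (197,217) in the top view, and clear of the brush and box. I'll push the lever over now.

Call:
{"op": "move_arm", "data": {"series": "-0.5 0.5 0 0 -1;-1 0 0 0 -1;-1 0 0 0 -1;-1 0 0 0 -1;-1 0 0 0 -1;-1 0 0 0 -1;-1 0 0 0 -1;-1 0 0 0 -1;-1 0 0 0 -1;0 0 0 0 -1"}}

```text
time: 14.83
eef_pos: [0.5434, 0.2711, 0.3099]
orientation: [-0.113, 3.137, 0.001]
ft_force: [-0.0, 0.9, 0.4]
opening: -0.005
finger_force: 0.0
```

Call:
{"op": "move_arm", "data": {"series": "-1 0 0 0 -1;-1 0 0 0 -1;-1 0 0 0 -1;-0.7 0 0 0 -1;0 0 0 0 -1;0 0 0 0 -1"}}

```text
time: 15.33
eef_pos: [0.5786, 0.2738, 0.3097]
orientation: [0.114, -3.139, -0.0]
ft_force: [0.1, 0.4, -0.2]
opening: 0.002
finger_force: 0.0
```

Run:
```python
from h import *
print(r.observe()['eef_pos'])
t=cam('top');s=cam('side')
f=lambda im,x,y:cv2.resize(im['pixels'][y:y+150,x:x+133,::-1],(400,450),interpolation=cv2.INTER_CUBIC)
cv2.imwrite('pics/m5.png',np.hstack([f(t,150,130),f(s,180,90)]))
```

```text
[0.5786 0.2738 0.3097]
```

View pics/m5.png

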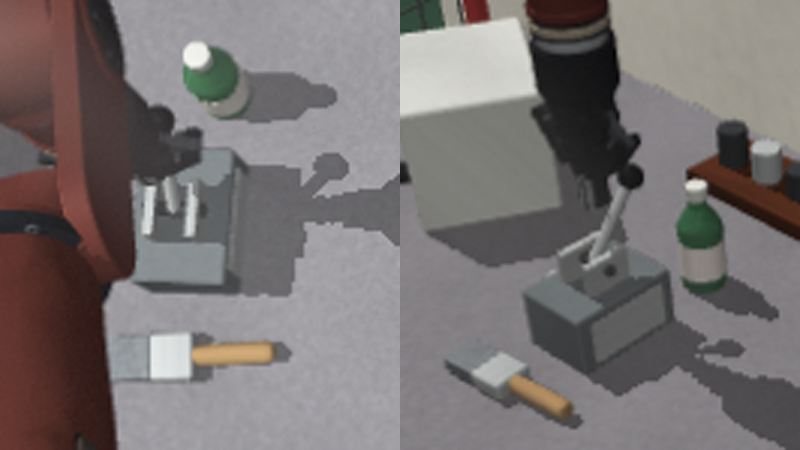

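The lever has gone over to the far side: its ball is at (257,149) in the side view and its shadow has flipped. I'll withdraw and verify.

Call:
{"op": "move_arm", "data": {"series": "2 0 0 0 -1;2 0 0 0 -1;2 0 -2 0 -1;2 0 -4 0 -1;2 0 -4 0 -1;2 0 -4 0 -1;1 4 -2 0 -1;0 4 0 0 -1;0 4 0 0 -1;0 4 0 0 -1"}}

```text
time: 16.27
eef_pos: [0.4411, 0.4219, 0.4613]
orientation: [-0.114, 3.137, 0.002]
ft_force: [0.4, -0.1, 0.1]
opening: 0.001
finger_force: 0.0
```

Call:
{"op": "move_arm", "data": {"series": "0 4 0 0 -1;0 4 0 0 -1;0 4 0 0 -1;0 4 0 0 -1;0 0 0 0 -1;0 0 0 0 -1"}}

```text
time: 16.77
eef_pos: [0.4292, 0.582, 0.4578]
orientation: [0.12, -3.137, 0.003]
ft_force: [0.6, -0.3, -0.7]
opening: -0.001
finger_force: 0.0
```

Run:
```python
from h import *
t=cam('top');s=cam('side'); save(t,'top9.png'); save(s,'side9.png')
a=cv2.imread('pics/top1.png'); im=cv2.imread('pics/top9.png'); s9=cv2.imread('pics/side9.png')
cv2.imwrite('pics/m6.png',np.vstack([np.hstack([cv2.resize(x[100:300,150:470],(400,250)) for x in (a,im)]),np.hstack([cv2.resize(im[100:300,150:470],(400,250)),cv2.resize(s9[120:360,180:470],(400,250))])]))
```

```text
(no output)
```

View pics/top9.png

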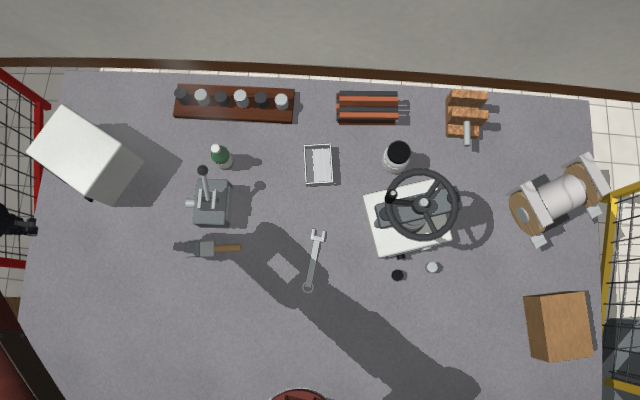

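View pics/side9.png

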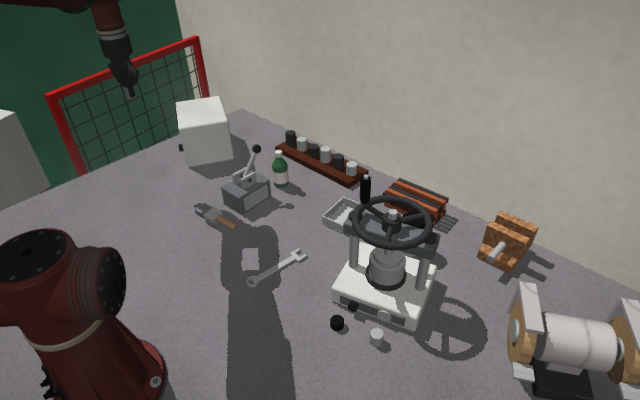

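The final views show the ball at (202,170) in the top view and (257,149) in the side view. The screw tip is at (425,203) and (391,213), and the loose items are all where they were.

Run:
```python
from h import *
t=cam('top');s=cam('side')
print('ball',tri(t,(202.2,170.5),s,(257,149)))
print('screw',tri(t,(424.5,202.5),s,(391.5,213)))
print('expected ball px',proj(t,[.6185,.272,.154]),proj(s,[.6185,.272,.154]))
for z in(.239,.242,.245): print(z,proj(t,[.555,-.246,z]),proj(s,[.555,-.246,z]))
g=cv2.cvtColor(s['pixels'],cv2.COLOR_RGB2GRAY)[204:226,380:404]; print(g[::2])
```

```text
ball (array([0.6183, 0.2684, 0.1526]), np.float64(0.0012817577014409198))
screw (array([ 0.5533, -0.246 ,  0.2374]), np.float64(0.004833807937629729))
expected ball px [200.7834 169.9924] [255.9768 148.1791]
0.239 [423.8754 202.3673] [393.2481 211.6599]
0.242 [424.1849 202.0849] [393.3834 210.4965]
0.245 [424.4963 201.8006] [393.5193 209.3279]
[[127 127 128 127  60  53  53  53  55  50  42  30  24  26  26  27  28  25
   25  24  25  27  28  24]
 [127 127 128 128 119 114  61  55  54  53  53  53  52  48  61  37  25  26
   26  26  26  26  23  26]
 [128 128 130 128 127 127 127 127 114 114  98  78  77  77  53  54  56  53
   49  43  32  26  26  26]
 [128 128 127 126 127 128 125 124 134 175 180 179 176 178 185 178 170  78
   54  53  52  50  47  42]
 [ 50  71 101 127 127 127  98  75  91 163 178 175 178 184 186 185 183 137
  113  62  55  53  53  53]
 [ 35  35  34  51  65  56  57  57  87  92 103 113 136 137 136 120  98  60
   61  70 107 116 112  51]
 [ 44  47  45  56  57  57  57  57  94  91  83  92  99 100  97  93  85  39
   59  59  59  95  69  24]
 [ 37  28  34  53  55  58  57  58  80  89  84  94  99  99  96  92  71  32
   31  32  37  38  48  56]
 [ 60  57  37  35  54  60  58  57  58  59  60  68  52  50  49  37  32  32
   32  31  32  35  38  40]
 [ 59  59  33  31  30  30  37  47  58  60  59  59  58  57  54  55  52  54
   42  32  28  25  29  24]
 [102  86  32  29  29  29  28  26  29  33  32  33  35  34  34  33  32  29
   28  27  28  64 111 105]]
```

```bash
python3 -c "
from station import r
print(r.finish_job())"
```

```text
the job is handed in; nothing more can be done
None
```

The press is closed with its handwheel at the stop (screw tip at about 239 mm), the isolator lever is thrown fully over to on, the other items are still where they stood, and the job was handed in at about 17 s.

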